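# Put the eyepiece away and latch the case

## Task

Put the microscope eyepiece that stands on the bench back into the empty well of the open instrument case, tube down and fully home. Then shut the lid and swing the hasp down over its staple until it hangs straight down in its closed position. Leave the other optics in the case and the things on the bench as they are.

Things in the scene. Friction and masses are not known exactly. Their poses are not given: they have to be found in the camera images.
- eyepiece_mid (a point): The loose eyepiece to put away: this point is on its axis, half-way up, 30 mm above its foot. It stands upright on the bench, 60 mm tall, about 90 g: lower half a bright metal tube 23.2 mm in diameter, 30 mm long; upper half a black head 32 mm in diameter, 30 mm tall, with a flat shoulder under it. Its z axis points from tube to head.
- case: Grey instrument case with aluminium edges, fixed on the bench. Origin: centre of its underside. x axis from the front (hasp side) to the back (lid hinge), y along the hinge. Base outside 160 (x) by 220 (y) by 50 mm high, walls 6 mm; inside, a dark grey rigid insert fills it to 36 mm above the bench, with three equal wells in a row at x = -12 mm, y = -66, 0, +66 mm.
- well (a point): Centre of the mouth of the empty middle well, on the insert's top, 36 mm above the bench. Round, 25.6 mm in diameter, 32 mm deep, 2 mm chamfer. A seated eyepiece rests with its shoulder on the insert, foot 6 mm above the bench, head from 36 to 66 mm. The wells 66 mm either side of it along the case's y are taken, by heads 32 and 29 mm in diameter.
- lid (a joint): Lid angle, rad: 0 = shut, growing as it opens. Starts a little past upright (1.65 to 1.95), stop at 2.1. The hinge is stiff (about 0.5 N m of friction): the lid stays where it is left and must be pushed all the way down onto the base. The lid is 160 by 220 mm and 26 mm thick (hollow beneath); shut, its top is 76 mm above the bench.
- lid_hinge (a point): Middle of the lid's hinge line, which runs along the case's y at the back of the case (case x = +80 mm, y = 0), 50 mm above the bench. The lid's flat outer face lies 26 mm from this line: it faces up when the lid is shut and back (case +x) when it is upright.
- lid_front (a point): Middle of the lid's top front edge, on its outer face, 160 mm from the hinge line; moves with the lid. Shut, it is at the front of the case (case x = -80 mm), 76 mm above the bench.
- hasp (a joint): Angle of the steel hasp to the lid, rad: 0 = closed (lid shut: it hangs straight down at the front of the case, the staple through its slot), 1.57 = straight out from the lid's front, more = raised above that. Starts 1.3 to 1.95, stops at 0. The pivot is stiff (about 0.05 N m): it stays where it is left; push it round along its arc. It must not be folded down before the lid is shut.
- hasp_pivot (a point): Middle of the hasp's pivot line, which runs along the case's y on the front of the lid, near the seam; moves with the lid. Lid shut: case x = -83.5 mm, y = 0, 62 mm above the bench.
- hasp_tab (a point): Outer edge of the tab at the hasp's free end. The hasp is a plate 30 mm wide, 2.5 mm thick, reaching 45 mm from its pivot, with a slot 10 mm wide; its end is bent outwards at a right angle into this tab, 17.5 mm deep. Closed: case x = -101 mm, 18 mm above the bench. The staple, a wire loop on the case front 25 to 43 mm above the bench, reaches out to case x = -93.5 mm: push on the tab.
- mate: The other eyepiece, same form as the loose one, seated in the well at case y = -66 mm. Origin at its foot. Leave it there.
- objective: Microscope objective, bright metal, 58 mm tall, seated in the well at case y = +66 mm. Origin at its foot. Leave it there.
- oil: Small amber bottle of immersion oil standing on the bench, 28 mm in diameter, 62 mm tall; origin at the centre of its underside. Leave it alone.
- vial: Closed white objective container with a grey screw cap standing on the bench, 39 mm in diameter, 68 mm tall; origin at the centre of its underside. Leave it alone.
Things that resemble listed ones, but are neither listed nor needed, are in the scene too. What is shaped like the part that bears eyepiece_mid but blue, green or red is not meant.

How it is judged:
By the outcome, as a careful person would: the job done as asked, in the order asked, and still so for the second after the job is handed in, with the robot touching nothing.
It also fails if it takes over 69 s, if anything falls off the work surface, if the arm or the gripper's body presses on something with over 40 N, if the wrist force passes 120 N, or if a joint passes its speed limit or range.

## Robot

A 6-joint arm with a two-finger parallel gripper is mounted at the origin on the work surface. World frame = base frame: x ahead of the robot, y to its left, z up, the work surface at z = 0. Lengths are in mm, angles in rad, forces in N, time in s.
With the tool pointing down it reaches from about 275 to 875 mm from the base axis. Payload 12.5 kg.
Tool frame: the origin (TCP) lies midway between the tips of the shut fingers; the grasp point (between the pads) lies 19 mm behind it (ctrl.tcp_to_grasp is the distance from the TCP to the grasp point, in mm); x points along the fingers, y is the direction in which the jaws open and shut, and the axes are right-handed (so a half turn about x gives the same grasp; the last joint's range is limited). The gripper opens to 85 mm and grips with 20 to 120 N. Pads are 22 mm wide; open, the fingers measure 114 mm over their backs; the gripper's body (76 mm by 85 mm) begins 54 mm behind the grasp point. The pads swing forward as they close: fully open they stand 13 mm farther back than shut.
Start: joints at [-1.33, 0.351, 1.652, -0, 1.139, -0.085], TCP at [176.056, -521.046, 231.29] pointing down, gripper open.
Joint ranges: [-2.75, 2.75], [-0.79, 2.1], [0.01, 2.65], [-1.57, 4.71], [0.07, 3.14], [-2.87, 2.87]. Speed limits (rad/s): [2.22, 2.22, 2.79, 3.14, 3.14, 3.14].

## Interface

Orientations are given as a 3x3 rotation matrix whose columns are the frame's x, y, z axes.
In Python, from workcell import ctrl gives the robot as it stands.
- The arm moves only by the tool play_rows, never from a script. Its arguments are lists of equal length, an entry for each row: "travel": the shift along the tool's x, y, z each as a share of 80 mm, from -1 to 1, a list of three; "delta_rot": the turn, a rotation vector about the tool's x, y, z each as a share of 0.5 rad, from -1 to 1, a list of three; "grip": the closure, from 0 (fully open) to 1 (shut). In form: {"travel": [[dx, dy, dz], ...], "delta_rot": [[rx, ry, rz], ...], "grip": [grip, ...]}. A call has 1 to 8 rows; each row is the pose to reach, as a shift and turn from the pose commanded when the call began, along the tool's axes at that moment; what a row does not reach only later rows make up. A row lasts 1/8 s, in which the tool goes at most 62.5 mm and 10.7 degrees, less where a joint would pass 70% of its speed; a pose out of reach is approached as far as the arm can. A call with a number of a shift or a turn outside -1 to 1 is refused whole. A call with a gripper value outside its range is refused whole. The fingers move at their own pace and stop on an object; "force" is the grip in N (left out, the last holds). Time passes only in rows, so rows that repeat a pose let the fingers close. It gives the time, the measured TCP pose, the force and the opening at its end, in the units of the state.
- ctrl.sense(): the state, without advancing time (a new reading comes with each control period).
- ctrl.get_image(name): name is "scene" or "top"; returns the picture (420x560x3 uint8, red, green, blue); there is no depth.
- ctrl.get_calibration(name): a dict with "intrinsics" (3x3 intrinsics, pixels), "rvec" (rotation vector, rad) and "tvec" (3), from world to camera coordinates, as OpenCV has them. Camera axes: x right, y down, z forward; pixel columns grow to the right and rows downward; lengths in mm; the calibration is good to about 2 mm. A picture is of the moment at which its call begins. get_calibration takes no time and is no camera call.
- ctrl.hand_in(): hands the job in, once; it reports no verdict.
The state is a dict: "time_s": time; "joint_pos": joint angles; "qvel": joint speeds; "joint_torque": joint torques, N m; "tool_pos": TCP position; "ee_rot": TCP orientation; "wrist_force": force on the tool from outside, world axes, zero at the start; "moment": the same for the moment, N m; "opening": opening from 0.0 (shut) to 1.0 (fully open).
Only numpy, scipy, OpenCV 4.12 (cv2) and the standard library are available. Lean on these libraries where they do the work, as an engineer would, in place of code of your own. Each camera call takes 0.05 s, during which the arm holds its last target. There are 200 camera calls.

## Working session

There is one attempt and no reset: what is moved stays moved. The work goes in short steps, Python scripts to look and compute and a tool call to move; the robot and the scene stay as the last step left them, time stands still between calls to the robot, and variables do not carry over. Pictures are saved under pics/ and viewed, about 8 in all and at most 12, crops included, and the job is handed in when it is done.

Besides the shell and the picture viewer there is one more tool, called as name(argument=value, ...) on one line, values as JSON. play_rows: Moves the arm, as the interface text tells. Shift numbers are shares of 80 mm and turn numbers shares of 0.5 rad, none past 1 either way. Its arguments: {"type":"object","properties":{"travel":{"type":"array"},"delta_rot":{"type":"array"},"grip":{"type":"array"},"force":{"type":"number"}},"required":["travel","delta_rot","grip"]}

```bash
mkdir -p pics; cat > h.py <<'E'
import numpy as np, cv2
from workcell import ctrl
def snap(name,fn):
    im=ctrl.get_image(name); cv2.imwrite('pics/'+fn,im[:,:,::-1]); return im
def cal(n):
    c=ctrl.get_calibration(n); return np.array(c['intrinsics'],float),np.array(c['rvec'],float),np.array(c['tvec'],float).ravel()
def proj(n,P):
    K,r,t=cal(n); return cv2.projectPoints(np.array(P,float).reshape(-1,3),r,t,K,None)[0].reshape(-1,2)
def ray(n,uv):
    K,r,t=cal(n);R=cv2.Rodrigues(r)[0]; d=R.T@np.linalg.solve(K,[uv[0],uv[1],1]); return -R.T@t,d
def atz(n,uv,z):
    c,d=ray(n,uv); return c+d*(z-c[2])/d[2]
E
python3 - <<'E'
from h import *
a=snap('scene','s0.png'); b=snap('top','t0.png')
for n in('scene','top'): print(n,ray(n,(280,210)),cal(n)[0][0,0])
s=ctrl.sense();print(s)
E
```

```text
scene (array([814.25419705, 351.23011473, 621.49205718]), array([-0.41175582, -0.57372651, -0.7080847 ])) 380.77378300906014
top (array([418.67851898, -91.78307762, 954.13402671]), array([ 0.06740414,  0.00554472, -0.99773605])) 427.783577358807
{'time_s': 0.1, 'joint_pos': array([-1.32957257e+00,  3.51211030e-01,  1.65235525e+00,  3.62470969e-05,
        1.13908043e+00, -8.46147162e-02]), 'qvel': array([ 0.00193774, -0.00096287, -0.00133593,  0.00026889, -0.00016913,
       -0.00104418]), 'joint_torque': array([-8.02940758e-05, -5.06837904e+01, -2.91876447e+01, -1.01702390e-04,
        2.67458061e-03,  7.53748509e-06]), 'tool_pos': array([ 176.01192336, -520.768673  ,  230.79838469]), 'ee_rot': array([[-2.19836911e-04,  3.20088752e-01, -9.47387536e-01],
       [ 1.03140383e-03, -9.47386982e-01, -3.20088804e-01],
       [-9.99999444e-01, -1.04750647e-03, -1.21870137e-04]]), 'wrist_force': array([-0.38954963,  0.28714739, -0.80738882]), 'moment': array([ 0.00609015,  0.00086024, -0.01823937]), 'opening': 0.9981567536485608}
```

View pics/s0.png

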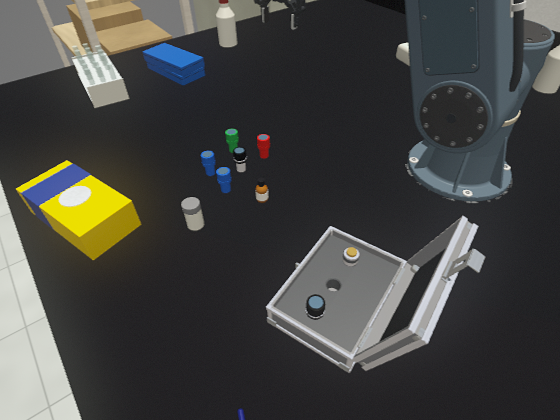

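View pics/t0.png

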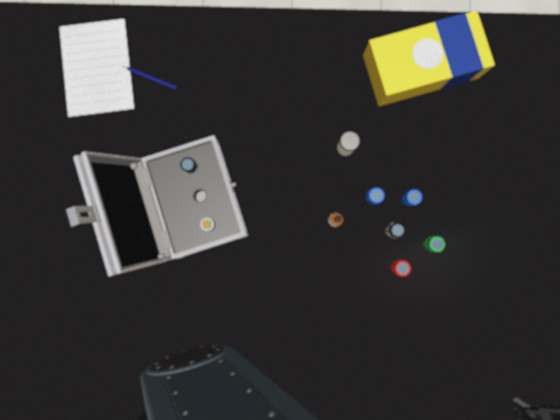

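The top view shows the loose black-headed eyepiece at about (397,230), with a red, a green and two blue look-alikes around it. The case is at (200,195) with its hinge to the left, the middle well at (200,196) and the hasp at (82,214). I'll enlarge both areas to measure them.

```bash
python3 - <<'E'
from h import *
t=cv2.imread('pics/t0.png'); s=cv2.imread('pics/s0.png')
A=cv2.resize(t[125:285,60:260],None,fx=4,fy=4,interpolation=cv2.INTER_CUBIC)[:600]
B=cv2.resize(t[175:285,320:460],None,fx=3.5,fy=3.5,interpolation=cv2.INTER_CUBIC)
cv2.imwrite('pics/ca.png',A[:600,:800])
cv2.imwrite('pics/cb.png',cv2.resize(s[120:210,190:290],None,fx=6,fy=6,interpolation=cv2.INTER_CUBIC))
for n,uv,z in [('eye',(397.5,230),60),('well',(200.5,196),36),('mate',(188,164),66),('obj',(207,224),64),('red',(402.5,268),60),('green',(437,244),60),('blue1',(376,195),60),('blue2',(414,197),60),('oil',(336,219),62),('vial',(350,141),68),('cornerFR',(215,137),50),('cornerFL',(246,236),50)]:
    print(n,atz('top',uv,z).round(1))
print(atz('scene',(240,153),60).round(1), atz('scene',(334,285),36).round(1))
E
```

```text
eye [ 442.4 -333.2   60. ]
well [507.3  85.2  36. ]
mate [571.2 107.9  66. ]
obj [446.4  64.3  64. ]
red [ 363.7 -343.8   60. ]
green [ 414.9 -415.7   60. ]
blue1 [ 514.9 -287.8   60. ]
blue2 [ 512.4 -367.7   60. ]
oil [ 462.6 -204.1   62. ]
vial [ 626.8 -230.7   68. ]
cornerFR [633.5  55.8  50. ]
cornerFL [423.3 -16.2  50. ]
[ 448.3 -321.7   60. ] [510.2  90.6  36. ]
```

View pics/ca.png

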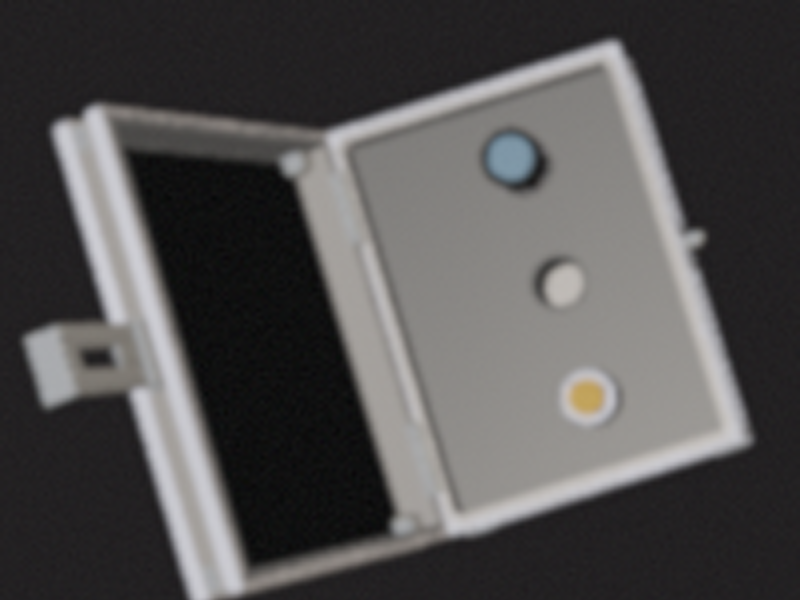

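View pics/cb.png

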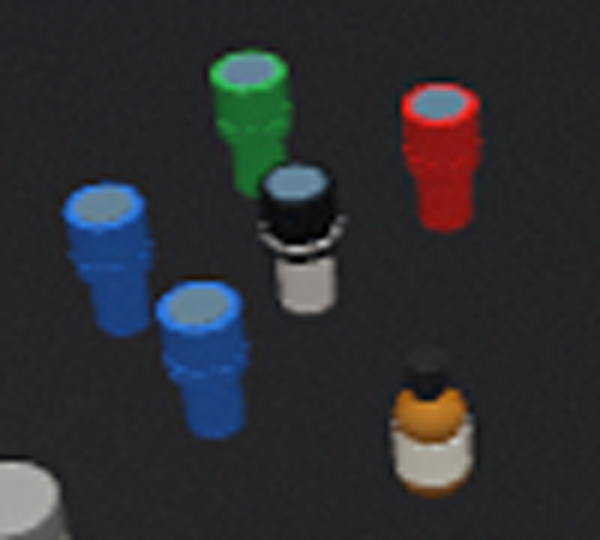

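The case yaw is about 19° and the well is near (508,86). The start jaw direction already lies along the case x axis and clears the look-alikes, so I'll keep that orientation for the pick and the placing.

```bash
cat >> h.py <<'E'
def go(P):
    s=ctrl.sense();p=s['tool_pos'];R=s['ee_rot']; d=R.T@(np.array(P,float)-p); print('t',s['time_s'],'p',p.round(1),'d mm',d.round(1),'share',(d/80).round(3),'open',round(s['opening'],3),'F',s['wrist_force'].round(1))
E
python3 - <<'E'
from h import *
print(atz('scene',(239.5,150.5),60).round(1),atz('scene',(241.2,170.2),0).round(1))
print('tops scene', atz('scene',(334,285),36), )
go([443,-332,130]); go([443,-332,34])
for n in('scene','top'): print(proj(n,[[443,-332,60],[443,-332,0],[508.5,86,36]]))
E
```

```text
[ 443.8 -331.2   60. ] [ 446.2 -329.4    0. ]
tops scene [510.22692565  90.61592739  36.        ]
t 0.1 p [ 176.  -520.8  230.8] d mm [ 100.9  -93.3 -313.4] share [ 1.262 -1.166 -3.917] open 0.998 F [-0.4  0.3 -0.8]
t 0.1 p [ 176.  -520.8  230.8] d mm [ 196.9  -93.2 -313.3] share [ 2.462 -1.165 -3.917] open 0.998 F [-0.4  0.3 -0.8]
[[239.58560618 150.22107001]
 [241.6911632  169.22110831]
 [332.99522005 282.80684469]]
[[396.91521971 229.68123891]
 [389.68953312 230.26246715]
 [200.15671281 195.4528236 ]]
```

play_rows(travel=[[0.16,-0.19,-0.65],[0.25,-0.29,-0.98]], delta_rot=[[0,0,0],[0,0,0]], grip=[0.3,0.3], force=40)

```text
time_s: 0.35
tool_pos: [244.0, -472.5, 210.5]
ee_rot: [[-0.0, 0.32, -0.947], [0.001, -0.947, -0.32], [-1.0, -0.001, -0.0]]
wrist_force: [0.1, -0.6, 0.2]
opening: 0.703
```

play_rows(travel=[[0.16,-0.19,-0.65],[0.25,-0.29,-0.98]], delta_rot=[[0,0,0],[0,0,0]], grip=[0.3,0.3])

```text
time_s: 0.6
tool_pos: [311.1, -425.2, 190.5]
ee_rot: [[-0.0, 0.321, -0.947], [0.001, -0.947, -0.321], [-1.0, -0.001, 0.0]]
wrist_force: [-0.6, -0.1, 0.5]
opening: 0.7
```

play_rows(travel=[[0.16,-0.19,-0.65],[0.25,-0.29,-0.98]], delta_rot=[[0,0,0],[0,0,0]], grip=[0.3,0.3])

```text
time_s: 0.85
tool_pos: [377.9, -378.1, 170.5]
ee_rot: [[-0.001, 0.321, -0.947], [0.001, -0.947, -0.321], [-1.0, -0.001, 0.0]]
wrist_force: [0.2, 0.1, -0.4]
opening: 0.697
```

play_rows(travel=[[0.16,-0.19,-0.65],[0.25,-0.29,-0.98],[0.25,-0.29,-0.98]], delta_rot=[[0,0,0],[0,0,0],[0,0,0]], grip=[0.3,0.3,0.3])

```text
time_s: 1.23
tool_pos: [444.2, -331.5, 150.5]
ee_rot: [[-0.001, 0.322, -0.947], [0.001, -0.947, -0.322], [-1.0, -0.001, 0.001]]
wrist_force: [-1.0, 0.2, -0.5]
opening: 0.7
```

```bash
python3 - <<'E'
from h import *
go([443,-332,34])
E
```

```text
t 1.225 p [ 444.2 -331.5  150.5] d mm [116.5   0.3   1.2] share [1.456 0.004 0.015] open 0.7 F [-1.   0.2 -0.5]
```

play_rows(travel=[[0.4,0,0.01],[0.75,0,0.015]], delta_rot=[[0,0,0],[0,0,0]], grip=[0.3,0.3])

```text
time_s: 1.48
tool_pos: [441.6, -333.8, 90.8]
ee_rot: [[0.0, 0.32, -0.948], [-0.0, -0.948, -0.32], [-1.0, 0.0, -0.0]]
wrist_force: [0.3, -0.1, -0.3]
opening: 0.701
```

play_rows(travel=[[0.4,0,0],[0.7,0,0],[0.7,0,0],[0.7,0,0],[0.7,0,0],[0.7,0,0]], delta_rot=[[0,0,0],[0,0,0],[0,0,0],[0,0,0],[0,0,0],[0,0,0]], grip=[0.3,0.3,0.45,0.75,0.75,0.75])

```text
time_s: 2.22
tool_pos: [442.8, -333.7, 36.4]
ee_rot: [[0.001, 0.32, -0.947], [-0.001, -0.947, -0.32], [-1.0, 0.002, -0.001]]
wrist_force: [-1.3, -0.4, 6.0]
opening: 0.347
```

play_rows(travel=[[0,0,0],[-0.4,0,0],[-1,0,0],[-1,0,0]], delta_rot=[[0,0,0],[0,0,0],[0,0,0],[0,0,0]], grip=[0.75,0.75,0.75,0.75])

```text
time_s: 2.72
tool_pos: [443.7, -334.3, 118.7]
ee_rot: [[0.005, 0.32, -0.947], [-0.004, -0.947, -0.32], [-1.0, 0.005, -0.003]]
wrist_force: [0.1, -0.0, -0.9]
opening: 0.348
```

```bash
python3 - <<'E'
from h import *
go([508.5,86,130])
snap('scene','s1.png')
cv2.imwrite('pics/s1c.png',cv2.resize(cv2.imread('pics/s1.png')[60:240,150:350],None,fx=3,fy=3))
E
```

```text
t 2.725 p [ 443.7 -334.3  118.7] d mm [ -12.7 -377.4 -196. ] share [-0.159 -4.717 -2.45 ] open 0.348 F [ 0.1 -0.  -0.9]
```

View pics/s1c.png

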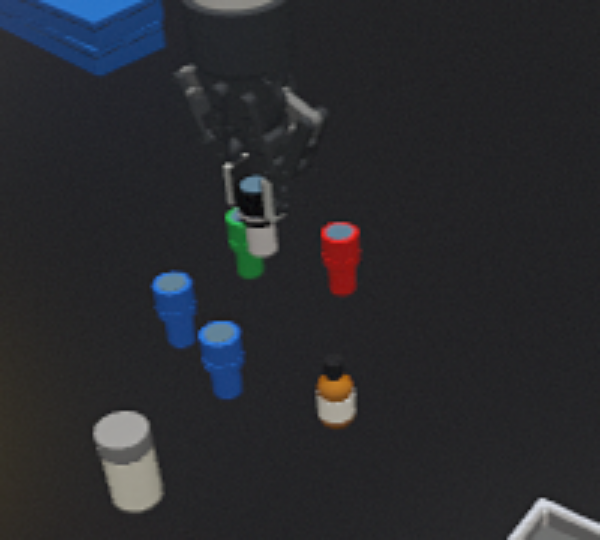

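Picture 5 shows the eyepiece lifted upright in the jaws at crop (258,215), with its neighbours undisturbed. I'll move it over the case.

play_rows(travel=[[-0.1,-0.5,-0.25],[-0.1,-0.94,-0.49]], delta_rot=[[0,0,0],[0,0,0]], grip=[0.75,0.75])

```text
time_s: 3.02
tool_pos: [454.9, -248.1, 122.5]
ee_rot: [[-0.001, 0.319, -0.948], [0.001, -0.948, -0.319], [-1.0, -0.001, 0.001]]
wrist_force: [0.1, 0.4, -0.7]
opening: 0.347
```

play_rows(travel=[[-0.05,-0.55,-0.3],[-0.05,-0.94,-0.49]], delta_rot=[[0,0,0],[0,0,0]], grip=[0.75,0.75])

```text
time_s: 3.28
tool_pos: [468.0, -163.5, 126.3]
ee_rot: [[-0.002, 0.321, -0.947], [0.001, -0.947, -0.321], [-1.0, -0.001, 0.001]]
wrist_force: [0.4, -0.0, -0.0]
opening: 0.343
```

play_rows(travel=[[0,-0.55,-0.3],[0,-0.94,-0.49]], delta_rot=[[0,0,0],[0,0,0]], grip=[0.75,0.75])

```text
time_s: 3.52
tool_pos: [480.9, -79.8, 126.2]
ee_rot: [[-0.002, 0.321, -0.947], [0.001, -0.947, -0.321], [-1.0, -0.001, 0.002]]
wrist_force: [0.4, -0.8, -0.1]
opening: 0.346
```

play_rows(travel=[[0,-0.55,-0.3],[0,-0.94,-0.49]], delta_rot=[[0,0,0],[0,0,0]], grip=[0.75,0.75])

```text
time_s: 3.78
tool_pos: [494.0, 3.9, 126.1]
ee_rot: [[-0.002, 0.321, -0.947], [0.0, -0.947, -0.321], [-1.0, -0.001, 0.002]]
wrist_force: [0.1, 0.2, 0.3]
opening: 0.342
```

play_rows(travel=[[0,-0.55,-0.3],[0,-0.94,-0.49],[0,-0.94,-0.49],[0,-0.94,-0.49]], delta_rot=[[0,0,0],[0,0,0],[0,0,0],[0,0,0]], grip=[0.75,0.75,0.75,0.75])

```text
time_s: 4.28
tool_pos: [507.1, 85.4, 126.5]
ee_rot: [[-0.002, 0.32, -0.947], [-0.0, -0.947, -0.32], [-1.0, -0.0, 0.002]]
wrist_force: [0.4, -0.6, -1.3]
opening: 0.345
```

```bash
python3 - <<'E'
from h import *
go([508.5,86,90]);print(ctrl.sense()['ee_rot'].round(4),ctrl.sense()['joint_pos'].round(3))
E
```

```text
t 4.275 p [507.1  85.4 126.5] d mm [36.5 -0.1 -1.6] share [ 0.456 -0.001 -0.02 ] open 0.345 F [ 0.4 -0.6 -1.3]
[[-1.600e-03  3.203e-01 -9.473e-01]
 [-3.000e-04 -9.473e-01 -3.203e-01]
 [-1.000e+00 -3.000e-04  1.600e-03]] [ 0.076  0.427  1.837 -0.     0.88   1.321]
```

play_rows(travel=[[0.3,0,-0.01],[0.56,0,-0.02],[0.56,0,-0.02],[0.56,0,-0.02]], delta_rot=[[0,0,0],[0,0,0],[0,0,0],[0,0,0]], grip=[0.75,0.75,0.75,0.75])

```text
time_s: 4.78
tool_pos: [509.4, 85.8, 83.0]
ee_rot: [[0.0, 0.319, -0.948], [0.0, -0.948, -0.319], [-1.0, 0.0, -0.0]]
wrist_force: [0.6, 0.1, -0.1]
opening: 0.346
```

```bash
python3 - <<'E'
from h import *
go([508.5,86,80])
s=snap('scene','s2.png'); 
u=proj('scene',[508.5,86,45])[0]; print(u)
x,y=275,215
c=cv2.resize(s[y:y+120,x:x+160,::-1],None,fx=5,fy=5,interpolation=cv2.INTER_CUBIC); cv2.imwrite('pics/s2c.png',c)
E
```

```text
t 4.775 p [509.4  85.8  83. ] d mm [ 3.  -0.5  0.8] share [ 0.038 -0.006  0.01 ] open 0.346 F [ 0.6  0.1 -0.1]
[333.4172239  279.96809286]
```

View pics/s2c.png

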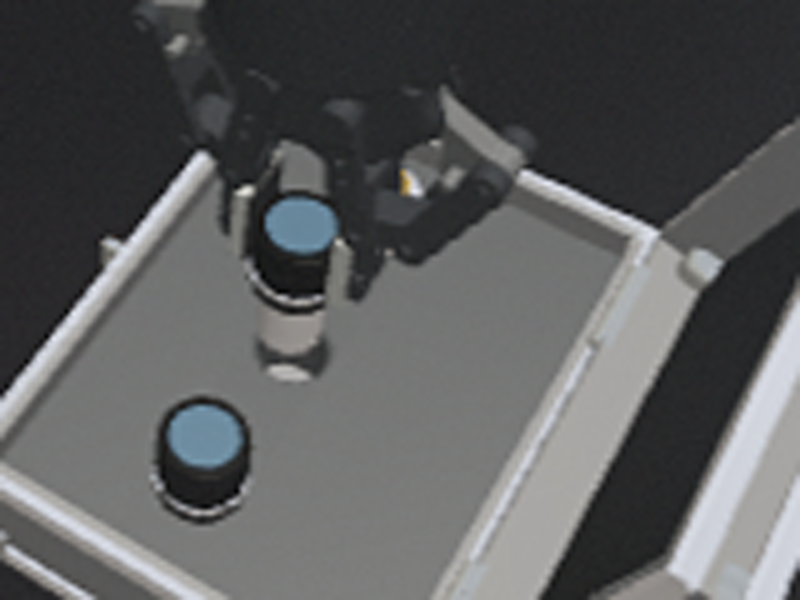

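Picture 6 shows the tube above the mouth, with the foot ellipse centred at about crop (291,329) and the mouth at about (292,357). I'll compare the two in world coordinates.

```bash
python3 - <<'E'
from h import *
f=lambda u,v,z:atz('scene',(275+u/5,215+v/5),z)
foot=f(291,352,46.6);well=f(292,382,36)
# bottom arcs: nearest point to camera: offset by radius along horizontal view dir
c,d=ray('scene',(334,285)); h=d[:2]/np.linalg.norm(d[:2])
F=foot[:2]+h*11.6; W=well[:2]+h*12.8
print('foot',F,'well',W,'need',W-F)
def circ(P,z,r):
    a=np.linspace(0,2*np.pi,60); p=proj('scene',np.c_[P[0]+r*np.cos(a),P[1]+r*np.sin(a),0*a+z]); p=(p-[275,215])*5; print(p.min(0).round(),p.max(0).round())
circ(F,46.6,11.6);circ(W,36,12.8);circ(W,36,14.8)
E
```

```text
foot [508.62380908  87.55447839] well [510.4836935   91.70785723] need [1.85988443 4.15337884]
[263. 299.] [328. 353.]
[261. 323.] [332. 383.]
[255. 318.] [338. 387.]
```

```bash
python3 - <<'E'
from h import *
def crop(fn,n,c,w,circs,sc):
    im=cv2.imread('pics/'+fn);x,y=int(c[0]-w/2),int(c[1]-w/2)
    o=cv2.resize(im[y:y+w,x:x+w],None,fx=sc,fy=sc,interpolation=cv2.INTER_CUBIC).astype(float)
    o=np.clip((o-20)*1.4,0,255).astype(np.uint8)
    a=np.linspace(0,2*np.pi,80)
    for P,z,r,col in circs:
        p=(proj(n,np.c_[P[0]+r*np.cos(a),P[1]+r*np.sin(a),0*a+z])+.5-[x,y])*sc
        cv2.polylines(o,[p.round().astype(int)],True,col,1)
    return o
W=(508.5,86.5)
wc=[(W,36,14.8,(0,255,0)),(W,36,12.8,(0,255,255)),(W,34,12.8,(255,255,0))]
uw=proj('scene',[*W,36])[0];ut=proj('top',[*W,36])[0]
A=crop('s0.png','scene',uw,28,wc,14);B=crop('t0.png','top',ut,28,wc,14)
T=(509.4,85.8)
C=crop('s2.png','scene',uw-[0,8],40,[(T,46.6,11.6,(0,0,255)),(T,106.6,16,(0,0,255)),wc[1]],14)
h=max(x.shape[0] for x in(A,B,C))
AB=np.vstack([A,B]);C=cv2.resize(C,None,fx=1,fy=1)
cv=np.zeros((max(AB.shape[0],C.shape[0]),AB.shape[1]+C.shape[1],3),np.uint8);cv[:AB.shape[0],:AB.shape[1]]=AB;cv[:C.shape[0],AB.shape[1]:]=C
f=min(800/cv.shape[1],600/cv.shape[0]);cv2.imwrite('pics/m1.png',cv2.resize(cv,None,fx=f,fy=f,interpolation=cv2.INTER_AREA));print(f,cv.shape)
E
```

```text
0.7653061224489796 (784, 952, 3)
```

View pics/m1.png

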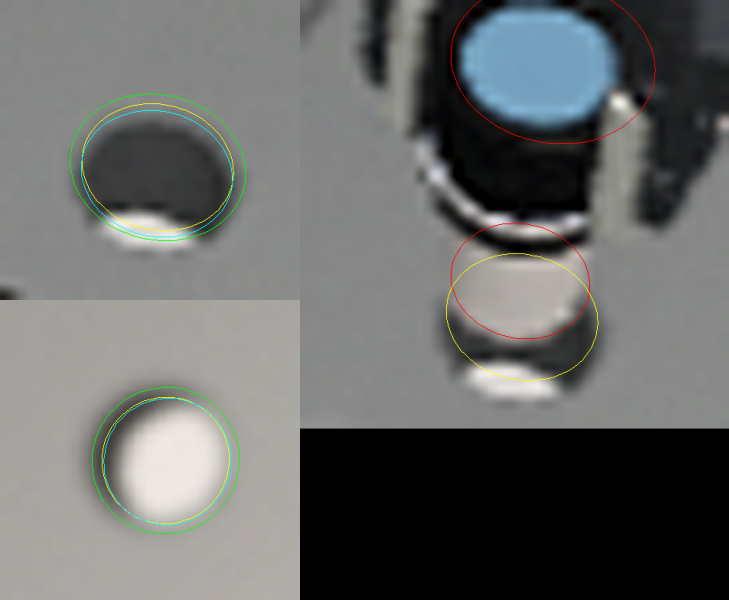

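```bash
python3 - <<'E'
from h import *
def blob(fn,c,rad):
    im=cv2.imread('pics/'+fn).astype(int);b,g,r=im[...,0],im[...,1],im[...,2]
    m=((b-r)>35)&(b>80); yy,xx=np.nonzero(m); k=np.hypot(xx-c[0],yy-c[1])<rad
    return np.array([xx[k].mean(),yy[k].mean()]),k.sum()
mt,n1=blob('t0.png',(188,164),9);ms,n2=blob('s0.png',(316,302),12);es,n3=blob('s2.png',(335,260),14);ms2,n4=blob('s2.png',(316,302),12)
e0s,_=blob('s0.png',(239.5,151),6);e0t,_=blob('t0.png',(397.5,230),8)
print(mt,ms,ms2,es,n1,n2,n3,n4)
print('mate top',atz('top',mt,66),'scene',atz('scene',ms,66),'s2',atz('scene',ms2,66))
print('eye held',atz('scene',es,106.6),atz('scene',es,103), 'eye0 scene',atz('scene',e0s,60),'top',atz('top',e0t,60))
E
```

```text
[187.         163.74324324] [315.4028777  301.66906475] [315.4028777  301.66906475] [334.725      259.48333333] 74 139 120 139
mate top [571.6816923 109.9928861  66.       ] scene [572.47531724 109.74341954  66.        ] s2 [572.47531724 109.74341954  66.        ]
eye held [511.59591851  84.89657891 106.6       ] [509.47980545  83.03443962 103.        ] eye0 scene [ 443.93475039 -334.1313073    60.        ] top [ 442.91838884 -333.20854595   60.        ]
```

The estimates put the well at about (509.8,88.3), so I'll shift about 3 mm and descend gently with the force in view.

play_rows(travel=[[0,-0.031,-0.02],[0.04,-0.031,-0.02],[0.09,-0.031,-0.02],[0.13,-0.031,-0.02],[0.16,-0.031,-0.02],[0.19,-0.031,-0.02],[0.19,-0.031,-0.02]], delta_rot=[[0,0,0],[0,0,0],[0,0,0],[0,0,0],[0,0,0],[0,0,0],[0,0,0]], grip=[0.75,0.75,0.75,0.75,0.75,0.75,0.75])

```text
time_s: 5.7
tool_pos: [509.8, 89.2, 67.1]
ee_rot: [[-0.0, 0.32, -0.947], [-0.0, -0.947, -0.32], [-1.0, -0.0, 0.0]]
wrist_force: [-0.2, -0.3, -0.8]
opening: 0.346
```

play_rows(travel=[[0.07,0,0],[0.14,0,0],[0.2,0,0],[0.25,0,0],[0.28,0,0],[0.28,0,0]], delta_rot=[[0,0,0],[0,0,0],[0,0,0],[0,0,0],[0,0,0],[0,0,0]], grip=[0.75,0.75,0.75,0.75,0.75,0.75])

```text
time_s: 6.45
tool_pos: [509.8, 89.2, 44.7]
ee_rot: [[-0.0, 0.32, -0.947], [0.0, -0.947, -0.32], [-1.0, -0.0, 0.0]]
wrist_force: [-1.7, -0.2, -0.7]
opening: 0.346
```

play_rows(travel=[[0.02,0,0],[0.035,0,0],[0.045,0,0]], delta_rot=[[0,0,0],[0,0,0],[0,0,0]], grip=[0.75,0.75,0.75])

```text
time_s: 6.82
tool_pos: [510.0, 89.2, 42.3]
ee_rot: [[0.0, 0.32, -0.947], [0.0, -0.947, -0.32], [-1.0, 0.0, -0.0]]
wrist_force: [-8.4, -0.9, 23.3]
opening: 0.347
```

The eyepiece is seated: contact came at TCP z = 42.3, against 42.4 expected. I'll release it, rise, and move round behind the lid, off-centre to miss the hasp.

play_rows(travel=[[-0.02,0,0],[-0.02,0,0],[-0.02,0,0],[-0.15,0,0],[-0.5,0,0],[-1,0,0]], delta_rot=[[0,0,0],[0,0,0],[0,0,0],[0,0,0],[0,0,0],[0,0,0]], grip=[0.5,0.4,0.4,0.4,0.4,0.4])

```text
time_s: 7.58
tool_pos: [509.4, 89.1, 122.1]
ee_rot: [[-0.001, 0.32, -0.947], [-0.0, -0.947, -0.32], [-1.0, -0.0, 0.001]]
wrist_force: [0.1, -0.2, -0.1]
opening: 0.6
```

play_rows(travel=[[-0.6,0,0.4],[-1,0,0.81]], delta_rot=[[0,0,0],[0,0,0]], grip=[1,1])

```text
time_s: 7.82
tool_pos: [448.1, 68.3, 203.7]
ee_rot: [[0.002, 0.32, -0.947], [0.0, -0.947, -0.32], [-1.0, 0.001, -0.002]]
wrist_force: [0.5, -0.5, 0.5]
opening: 0.178
```

play_rows(travel=[[-0.5,0,0],[-0.5,0,0],[-0.5,0,0],[-0.5,0,0]], delta_rot=[[0,0,0],[0,0,0],[0,0,0],[0,0,0]], grip=[1,1,1,1])

```text
time_s: 8.32
tool_pos: [448.1, 68.5, 240.3]
ee_rot: [[-0.002, 0.32, -0.947], [-0.0, -0.947, -0.32], [-1.0, -0.001, 0.002]]
wrist_force: [-0.3, 0.0, -0.4]
opening: -0.001
```

```bash
python3 - <<'E'
from h import *
go([450,262,250]); b=snap('scene','s3.png'); a=snap('top','t3.png')
cv2.imwrite('pics/m3.png',cv2.resize(np.hstack([b[200:400,240:520],a[110:310,30:310]])[:,:,::-1],None,fx=1.42,fy=1.42,interpolation=cv2.INTER_CUBIC))
E
```

```text
t 8.325 p [448.1  68.5 240.3] d mm [  -9.7 -182.8  -63.7] share [-0.121 -2.284 -0.797] open -0.001 F [-0.3  0.  -0.4]
```

View pics/m3.png

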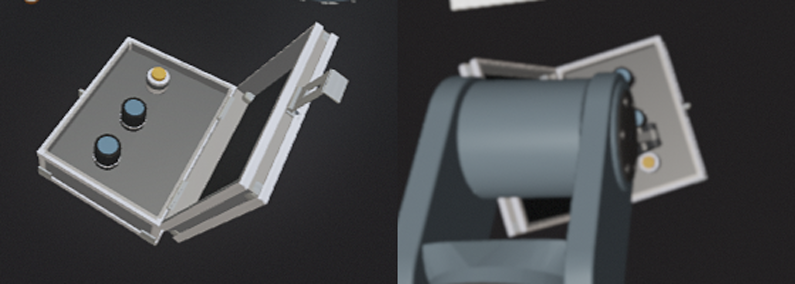

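Picture 8 shows the eyepiece seated at the same height as its mate, and the lid and hasp clear. Next I'll estimate the lid angle and the path.

```bash
cat >> h.py <<'E'
W=np.array([509.9,88.8]); yaw=np.radians(19.0); U=np.array([-np.sin(yaw),np.cos(yaw)]); V=np.array([-np.cos(yaw),-np.sin(yaw)])
O=W+12*U
def case2w(x,y,z): return np.array([*(O+x*U+y*V),z])
def w2case(p): d=np.array(p[:2])-O; return np.array([d@U,d@V,p[2]]).round(1)
def lidpt(th,r,n,y=0): return case2w(80-r*np.cos(th)+n*np.sin(th),y,50+r*np.sin(th)+n*np.cos(th))
E
python3 - <<'E'
from h import *
print('seen top corners (73.8,156.3)(108.8,275)')
for th in np.arange(1.6,2.0,.05):
    print(round(th,2),proj('top',[lidpt(th,160,26,-110),lidpt(th,160,26,110)]).round(1).tolist(),proj('scene',[lidpt(th,160,26,-110),lidpt(th,160,26,110)]).round(1).tolist())
print(proj('top',[case2w(-80,-110,50),case2w(-80,110,50)]), 'seen 214.25,135.5; 247,234.5')
print(w2case(ctrl.sense()['tool_pos']))
E
```

```text
seen top corners (73.8,156.3)(108.8,275)
1.6 [[94.9, 146.6], [130.3, 266.4]] [[391.5, 315.0], [449.0, 207.3]]
1.65 [[91.0, 148.2], [126.2, 267.7]] [[397.5, 319.1], [453.9, 210.1]]
1.7 [[87.3, 149.8], [122.3, 269.0]] [[403.4, 323.3], [458.7, 213.1]]
1.75 [[83.7, 151.4], [118.6, 270.3]] [[409.1, 327.7], [463.3, 216.3]]
1.8 [[80.4, 153.0], [115.1, 271.5]] [[414.7, 332.2], [467.8, 219.6]]
1.85 [[77.3, 154.6], [111.8, 272.7]] [[420.2, 336.8], [472.1, 223.1]]
1.9 [[74.3, 156.2], [108.6, 273.8]] [[425.4, 341.5], [476.2, 226.7]]
1.95 [[71.6, 157.8], [105.7, 274.8]] [[430.4, 346.2], [480.1, 230.4]]
[[212.92162793 135.79692659]
 [243.72416359 233.70569859]] seen 214.25,135.5; 247,234.5
[-11.1  64.9 240.4]
```

play_rows(travel=[[0,-0.55,0],[0,-0.82,0]], delta_rot=[[0,0,0],[0,0,0]], grip=[1,1])

```text
time_s: 8.68
tool_pos: [426.8, 131.7, 240.7]
ee_rot: [[-0.001, 0.32, -0.947], [-0.0, -0.947, -0.32], [-1.0, -0.0, 0.001]]
wrist_force: [-0.0, -0.3, -0.7]
opening: -0.001
```

play_rows(travel=[[0,-0.55,0],[0,-0.82,0]], delta_rot=[[0,0,0],[0,0,0]], grip=[1,1])

```text
time_s: 8.93
tool_pos: [405.7, 194.1, 240.8]
ee_rot: [[-0.001, 0.321, -0.947], [-0.0, -0.947, -0.321], [-1.0, -0.0, 0.001]]
wrist_force: [-0.5, -0.4, -0.1]
opening: -0.001
```

play_rows(travel=[[0,-0.55,0],[0,-0.82,0],[0,-0.82,0]], delta_rot=[[0,0,0],[0,0,0],[0,0,0]], grip=[1,1,1])

```text
time_s: 9.3
tool_pos: [385.0, 255.7, 240.7]
ee_rot: [[-0.001, 0.322, -0.947], [-0.0, -0.947, -0.322], [-1.0, 0.0, 0.001]]
wrist_force: [-0.5, -1.0, 0.5]
opening: -0.004
```

play_rows(travel=[[0.5,0,0],[0.9,0,0],[0.9,0,0]], delta_rot=[[0,0,0],[0,0,0],[0,0,0]], grip=[1,1,1])

```text
time_s: 9.68
tool_pos: [384.7, 253.7, 167.6]
ee_rot: [[-0.004, 0.319, -0.948], [-0.002, -0.948, -0.319], [-1.0, 0.001, 0.005]]
wrist_force: [-0.1, -0.4, -0.3]
opening: 0.002
```

```bash
python3 - <<'E'
from h import *
s=ctrl.sense();c=w2case(s['tool_pos']);print(s['time_s'],c,s['wrist_force'].round(1),s['joint_pos'].round(2))
r,w=130,15
for th in [1.9,1.7,1.57,1.4,1.2,1.0,.8,.6,.4,.2,.1,0]:
    x=80-r*np.cos(th)+26*np.sin(th)+w; z=50+r*np.sin(th)+26*np.cos(th)
    if th>1.57: x=80-160*np.cos(th)+26*np.sin(th)+w; z=min(z,170)
    print(th,round(x,1),round(z,1),'share from here',((c[2]-z)/80).round(2),((c[0]-x)/80).round(2))
E
```

```text
9.675 [184.6  64.7 167.6] [-0.1 -0.4 -0.3] [ 0.48  0.28  1.94 -0.    0.93  1.73]
1.9 171.3 164.6 share from here 0.04 0.17
1.7 141.4 170 share from here -0.03 0.54
1.57 120.9 180.0 share from here -0.16 0.8
1.4 98.5 182.5 share from here -0.19 1.08
1.2 72.1 180.6 share from here -0.16 1.41
1.0 46.6 173.4 share from here -0.07 1.72
0.8 23.1 161.4 share from here 0.08 2.02
0.6 2.4 144.9 share from here 0.28 2.28
0.4 -14.6 124.6 share from here 0.54 2.49
0.2 -27.2 101.3 share from here 0.83 2.65
0.1 -31.8 88.8 share from here 0.98 2.7
0 -35.0 76.0 share from here 1.14 2.74
```

play_rows(travel=[[0,0.15,0],[0,0.3,0],[-0.03,0.45,0],[-0.07,0.6,0],[-0.13,0.75,0],[-0.18,0.9,0]], delta_rot=[[0,0,0],[0,0,0],[0,0,0],[0,0,0],[0,0,0],[0,0,0]], grip=[1,1,1,1,1,1])

```text
time_s: 10.42
tool_pos: [409.1, 186.0, 184.7]
ee_rot: [[0.001, 0.32, -0.948], [0.001, -0.948, -0.32], [-1.0, -0.001, -0.001]]
wrist_force: [-0.4, 4.8, -1.9]
opening: 0.003
```

```bash
python3 - <<'E'
from h import *
s=ctrl.sense();c=w2case(s['tool_pos']);print(s['time_s'],c,s['wrist_force'].round(1),s['moment'].round(2))
E
```

```text
10.425 [112.7  63.7 184.7] [-0.4  4.8 -1.9] [ 0.76  0.14 -0.02]
```

play_rows(travel=[[0.02,0.17,0],[0.03,0.34,0],[0.06,0.51,0],[0.1,0.67,0],[0.15,0.83,0],[0.15,0.83,0]], delta_rot=[[0,0,0],[0,0,0],[0,0,0],[0,0,0],[0,0,0],[0,0,0]], grip=[1,1,1,1,1,1])

```text
time_s: 11.18
tool_pos: [430.2, 122.7, 172.1]
ee_rot: [[0.0, 0.319, -0.948], [-0.0, -0.948, -0.319], [-1.0, 0.001, -0.0]]
wrist_force: [0.7, 0.7, -0.6]
opening: -0.0
```

```bash
python3 - <<'E'
from h import *
s=ctrl.sense();c=w2case(s['tool_pos']);print(s['time_s'],c,s['wrist_force'].round(1),s['moment'].round(2))
E
```

```text
11.175 [ 46.   64.4 172.1] [ 0.7  0.7 -0.6] [ 0.01 -0.02 -0.03]
```

play_rows(travel=[[0.06,0.15,0],[0.14,0.29,0],[0.23,0.42,0],[0.34,0.55,0],[0.46,0.66,0],[0.6,0.76,0],[0.6,0.76,0]], delta_rot=[[0,0,0],[0,0,0],[0,0,0],[0,0,0],[0,0,0],[0,0,0],[0,0,0]], grip=[1,1,1,1,1,1,1])

```text
time_s: 12.05
tool_pos: [448.8, 65.6, 122.8]
ee_rot: [[-0.002, 0.319, -0.948], [-0.0, -0.948, -0.319], [-1.0, -0.0, 0.002]]
wrist_force: [0.6, -0.0, -0.2]
opening: -0.001
```

```bash
python3 - <<'E'
from h import *
s=ctrl.sense();c=w2case(s['tool_pos']);print(s['time_s'],c,s['wrist_force'].round(1),s['moment'].round(2))
b=snap('scene','s4.png');cv2.imwrite('pics/s4c.png',cv2.resize(b[150:400,220:540,::-1],None,fx=2,fy=2,interpolation=cv2.INTER_CUBIC))
E
```

```text
12.05 [-14.   65.4 122.8] [ 0.6 -0.  -0.2] [-0.02  0.03 -0.02]
```

View pics/s4c.png

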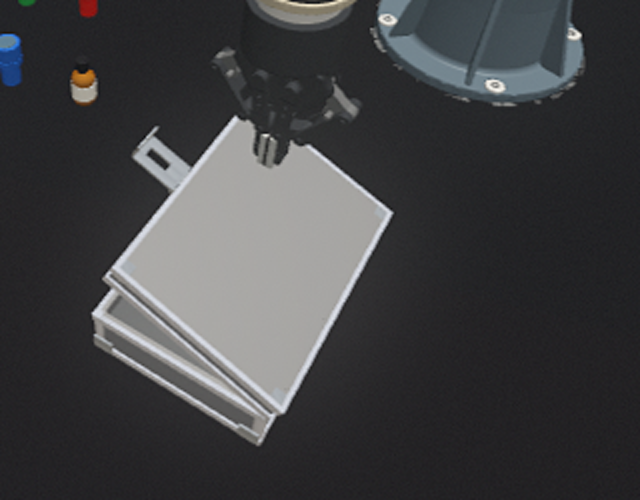

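Picture 9 shows the lid nearly down with the fingertips on its top at crop (265,155), and the hasp still sticking out at (160,155). I'll press the lid home.

play_rows(travel=[[0.12,0.07,0],[0.25,0.14,0],[0.38,0.19,0],[0.47,0.22,0],[0.54,0.23,0],[0.58,0.23,0]], delta_rot=[[0,0,0],[0,0,0],[0,0,0],[0,0,0],[0,0,0],[0,0,0]], grip=[1,1,1,1,1,1])

```text
time_s: 12.85
tool_pos: [454.9, 48.8, 76.8]
ee_rot: [[-0.001, 0.32, -0.947], [0.0, -0.947, -0.32], [-1.0, -0.0, 0.001]]
wrist_force: [0.0, -0.5, 1.4]
opening: -0.002
```

play_rows(travel=[[0.015,0,0],[0.025,0,0],[0.035,0,0]], delta_rot=[[0,0,0],[0,0,0],[0,0,0]], grip=[1,1,1])

```text
time_s: 13.22
tool_pos: [455.0, 48.8, 75.8]
ee_rot: [[-0.0, 0.32, -0.947], [-0.0, -0.947, -0.32], [-1.0, -0.0, 0.0]]
wrist_force: [-11.2, -1.3, 34.9]
opening: 0.001
```

The lid is shut: the tip stands at z = 75.8 under 35 N. I'll rise and turn the tool 90° so the jaws lie along case y, then work the hasp.

play_rows(travel=[[-0.3,0,0],[-0.8,0,0],[-0.8,0,0]], delta_rot=[[0,0,0],[-0.36,0,0],[-0.72,0,0]], grip=[1,1,1])

```text
time_s: 13.6
tool_pos: [456.4, 48.9, 141.0]
ee_rot: [[0.005, 0.638, -0.77], [0.0, -0.77, -0.638], [-1.0, 0.003, -0.004]]
wrist_force: [0.3, 0.4, 0.3]
opening: -0.001
```

play_rows(travel=[[0,0,0],[0,0,0],[0,0,0]], delta_rot=[[-0.36,0,0],[-0.72,0,0],[-1,0,0]], grip=[1,1,1])

```text
time_s: 13.98
tool_pos: [454.9, 48.9, 138.5]
ee_rot: [[-0.0, 0.929, -0.371], [0.0, -0.371, -0.929], [-1.0, -0.0, -0.0]]
wrist_force: [-0.2, 0.6, -0.4]
opening: -0.0
```

play_rows(travel=[[0,0,0],[0,0,0],[0,0,0]], delta_rot=[[-0.36,0,0],[-0.72,0,0],[-1,0,0]], grip=[1,1,1])

```text
time_s: 14.35
tool_pos: [454.9, 48.9, 138.5]
ee_rot: [[-0.0, 0.993, 0.12], [0.0, 0.12, -0.993], [-1.0, -0.0, -0.0]]
wrist_force: [-0.3, 0.7, 0.2]
opening: 0.001
```

play_rows(travel=[[0,0,0],[0,0,0],[0,0,0]], delta_rot=[[-0.3,0,0],[-0.42,0,0],[-0.42,0,0]], grip=[1,1,1])

```text
time_s: 14.72
tool_pos: [455.0, 48.9, 138.5]
ee_rot: [[-0.0, 0.948, 0.319], [0.0, 0.319, -0.948], [-1.0, -0.0, -0.0]]
wrist_force: [-0.2, 0.2, 0.2]
opening: 0.002
```

```bash
python3 - <<'E'
from h import *
s=ctrl.sense();print(s['time_s'],w2case(s['tool_pos']),s['ee_rot'].round(3),s['joint_pos'].round(2))
go(case2w(-128,0,130))
def T(f,a=44,b=17.5): return case2w(-83.5-a*np.sin(f)-b*np.cos(f),0,62-a*np.cos(f)+b*np.sin(f))
for f in np.arange(1.3,2,.1): print(round(f,1),proj('scene',[T(f),T(f,44,0)]).round(1).tolist())
print('pivot',proj('scene',case2w(-83.5,0,62)))
b=snap('scene','s5.png');a=snap('top','t5.png')
A=cv2.resize(b[195:275,265:365,::-1],None,fx=6,fy=6,interpolation=cv2.INTER_CUBIC);cv2.imwrite('pics/s5c.png',A)
E
```

```text
14.725 [-31.9  64.9 138.5] [[-0.     0.948  0.319]
 [ 0.     0.319 -0.948]
 [-1.    -0.    -0.   ]] [ 0.01  0.32  1.97  0.    0.85 -0.32]
t 14.725 p [455.   48.9 138.5] d mm [ 8.5 65.6 95.7] share [0.106 0.82  1.196] open 0.002 F [-0.2  0.2  0.2]
1.3 [[279.4, 245.2], [281.6, 251.9]]
1.4 [[279.7, 243.8], [281.1, 250.3]]
1.5 [[280.2, 242.5], [280.9, 248.7]]
1.6 [[280.9, 241.3], [280.8, 247.2]]
1.7 [[281.8, 240.3], [280.9, 245.8]]
1.8 [[282.9, 239.5], [281.2, 244.5]]
1.9 [[284.2, 238.8], [281.7, 243.3]]
pivot [[300.49502997 257.96569532]]
```

View pics/s5c.png

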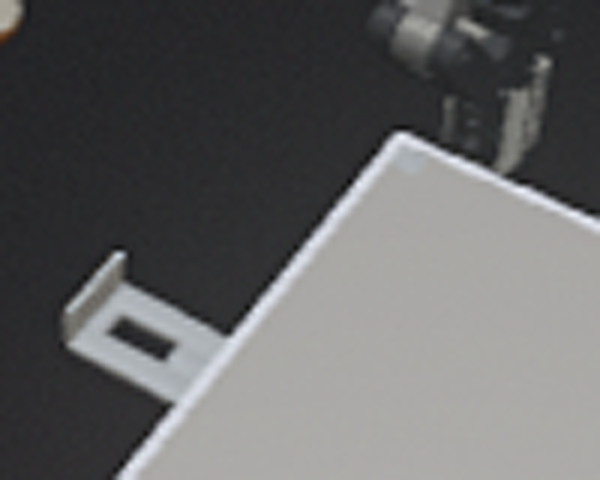

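Picture 10 shows the hasp nearly straight out: tab edge at (280.5,242) and base at (281.2,247), so its angle is about 1.55–1.6. I'll go above the tab and press down.

play_rows(travel=[[0,0.41,0.6],[0,0.41,0.6]], delta_rot=[[0,0,0],[0,0,0]], grip=[1,1])

```text
time_s: 15.08
tool_pos: [503.8, 12.2, 138.6]
ee_rot: [[0.002, 0.949, 0.317], [-0.0, 0.317, -0.949], [-1.0, 0.002, 0.001]]
wrist_force: [-0.2, 1.2, -0.0]
opening: 0.0
```

play_rows(travel=[[0.1,0.41,0.6],[0.4,0.41,0.6],[0.4,0.41,0.6]], delta_rot=[[0,0,0],[0,0,0],[0,0,0]], grip=[1,1,1])

```text
time_s: 15.45
tool_pos: [546.5, -21.0, 105.0]
ee_rot: [[-0.004, 0.948, 0.318], [0.001, 0.318, -0.948], [-1.0, -0.004, -0.002]]
wrist_force: [0.5, 0.3, 0.2]
opening: -0.002
```

play_rows(travel=[[0.12,0,0],[0.24,0,0.01],[0.36,0,0.02],[0.46,0,0.03],[0.56,0,0.03]], delta_rot=[[0,0,0],[0,0,0],[0,0,0],[0,0,0],[0,0,0]], grip=[1,1,1,1,1])

```text
time_s: 16.08
tool_pos: [548.9, -23.7, 61.3]
ee_rot: [[0.0, 0.948, 0.319], [-0.0, 0.319, -0.948], [-1.0, 0.0, 0.0]]
wrist_force: [0.8, -0.7, 1.9]
opening: -0.005
```

```bash
python3 - <<'E'
from h import *
s=ctrl.sense();print(s['time_s'],w2case(s['tool_pos']),s['wrist_force'].round(1),s['moment'].round(2))
E
```

```text
16.075 [-131.    -0.2   61.3] [ 0.8 -0.7  1.9] [-0.13 -0.07 -0.02]
```

play_rows(travel=[[0.09,0,0],[0.18,0,0],[0.1,0,0.05],[0.05,0,0.45],[0.05,0,0.45]], delta_rot=[[0,0,0],[0,0,0],[0,0,0],[0,0,0],[0,0,0]], grip=[1,1,1,1,1])

```text
time_s: 16.7
tool_pos: [561.3, -59.3, 58.6]
ee_rot: [[0.002, 0.948, 0.318], [-0.001, 0.318, -0.948], [-1.0, 0.002, 0.001]]
wrist_force: [-0.3, 1.4, -0.1]
opening: 0.001
```

play_rows(travel=[[0.2,0,0],[0.4,0,0],[0.58,0,0],[0.58,0,0]], delta_rot=[[0,0.25,0],[0,0.5,0],[0,0.5,0],[0,0.5,0]], grip=[1,1,1,1])

```text
time_s: 17.2
tool_pos: [559.4, -57.1, 10.4]
ee_rot: [[-0.081, 0.948, 0.309], [0.233, 0.32, -0.919], [-0.969, -0.002, -0.246]]
wrist_force: [-0.5, -0.2, 0.8]
opening: 0.0
```

```bash
python3 - <<'E'
from h import *
s=ctrl.sense();print(s['time_s'],w2case(s['tool_pos']),s['wrist_force'].round(1),s['ee_rot'].round(2))
go(case2w(-135,0,10));go(case2w(-110,0,11))
b=snap('scene','s6.png')
cv2.imwrite('pics/s6c.png',cv2.resize(b[195:275,255:365,::-1],None,fx=6,fy=6,interpolation=cv2.INTER_CUBIC))
E
```

```text
17.2 [-166.1    0.8   10.4] [-0.5 -0.2  0.8] [[-0.08  0.95  0.31]
 [ 0.23  0.32 -0.92]
 [-0.97 -0.   -0.25]]
t 17.2 p [559.4 -57.1  10.4] d mm [  8.    0.6 -30. ] share [ 0.101  0.007 -0.376] open 0.0 F [-0.5 -0.2  0.8]
t 17.2 p [559.4 -57.1  10.4] d mm [ 13.2   0.4 -54.5] share [ 0.165  0.005 -0.682] open 0.0 F [-0.5 -0.2  0.8]
```

View pics/s6c.png

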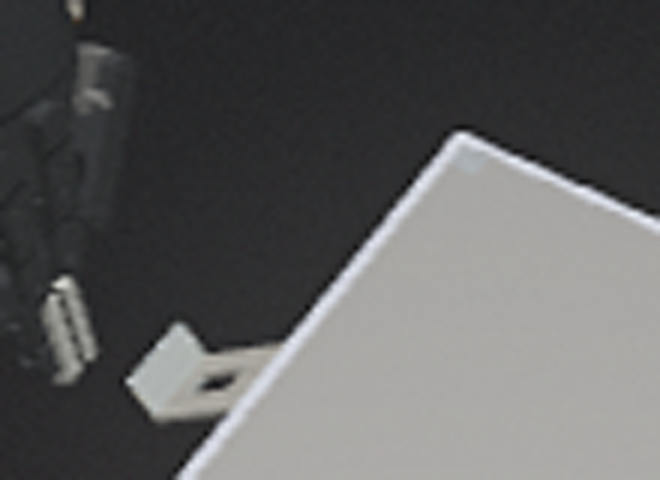

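Picture 11 shows the hasp folded part way down (tab at crop (165,365)) and the tool in front of it. I'll push it in.

play_rows(travel=[[0.05,0,-0.18],[0.09,0,-0.36],[0.12,0,-0.46],[0.14,0,-0.54],[0.15,0,-0.6],[0.16,0,-0.65]], delta_rot=[[0,0,0],[0,0,0],[0,0,0],[0,0,0],[0,0,0],[0,0,0]], grip=[1,1,1,1,1,1])

```text
time_s: 18.0
tool_pos: [543.0, -6.8, 11.7]
ee_rot: [[-0.078, 0.947, 0.31], [0.233, 0.32, -0.918], [-0.969, 0.0, -0.246]]
wrist_force: [0.3, -4.9, -4.7]
opening: 0.001
```

```bash
python3 - <<'E'
from h import *
s=ctrl.sense();print(s['time_s'],w2case(s['tool_pos']),s['wrist_force'].round(1))
E
```

```text
18.0 [-113.2   -0.2   11.7] [ 0.3 -4.9 -4.7]
```

play_rows(travel=[[0.006,0,-0.025],[0.01,0,-0.04]], delta_rot=[[0,0,0],[0,0,0]], grip=[1,1])

```text
time_s: 18.25
tool_pos: [541.9, -3.6, 11.7]
ee_rot: [[-0.079, 0.948, 0.31], [0.234, 0.32, -0.918], [-0.969, -0.0, -0.247]]
wrist_force: [0.6, -5.0, -5.3]
opening: -0.003
```

play_rows(travel=[[0.006,0,-0.025],[0.01,0,-0.04]], delta_rot=[[0,0,0],[0,0,0]], grip=[1,1])

```text
time_s: 18.5
tool_pos: [540.9, -0.5, 11.7]
ee_rot: [[-0.079, 0.948, 0.309], [0.234, 0.319, -0.918], [-0.969, -0.0, -0.247]]
wrist_force: [0.4, -4.7, -5.2]
opening: 0.0
```

play_rows(travel=[[0.006,0,-0.025],[0.01,0,-0.04]], delta_rot=[[0,0,0],[0,0,0]], grip=[1,1])

```text
time_s: 18.75
tool_pos: [540.7, 0.9, 11.9]
ee_rot: [[-0.077, 0.948, 0.31], [0.232, 0.32, -0.919], [-0.97, 0.001, -0.244]]
wrist_force: [1.3, -20.8, -5.3]
opening: 0.001
```

It met a stiff stop at 21 N. I'll back away and check.

play_rows(travel=[[-0.02,0,0.15],[-0.1,0,0.6],[-0.4,0,1],[-0.7,0,1]], delta_rot=[[0,0,0],[0,0,0],[0,0,0],[0,0,0]], grip=[1,1,1,1])

```text
time_s: 19.25
tool_pos: [569.6, -85.8, 46.6]
ee_rot: [[-0.079, 0.948, 0.307], [0.235, 0.317, -0.919], [-0.969, -0.0, -0.248]]
wrist_force: [0.2, 0.5, -0.6]
opening: 0.003
```

play_rows(travel=[[-0.6,0,0.3],[-1,0,0.8],[-1,0,0.8]], delta_rot=[[0,0,0],[0,0,0],[0,0,0]], grip=[1,1,1])

```text
time_s: 19.62
tool_pos: [596.9, -164.3, 110.1]
ee_rot: [[-0.074, 0.948, 0.308], [0.234, 0.317, -0.919], [-0.97, 0.004, -0.245]]
wrist_force: [-0.7, 0.8, -0.6]
opening: 0.001
```

```bash
python3 - <<'E'
from h import *
s=ctrl.sense();print(s['time_s'],w2case(s['tool_pos']),s['wrist_force'].round(1))
a=snap('top','t7.png');b=snap('scene','s7.png')
def T(f,y,a=44,b=17.5): return case2w(-83.5-a*np.sin(f)-b*np.cos(f),y,62-a*np.cos(f)+b*np.sin(f))
for f in (0,.15,.3,.5):print(f,[proj(n,[T(f,-15),T(f,15)]).round(1).tolist() for n in('top','scene')])
print('edge z76',proj('top',[case2w(-80,-110,76),case2w(-80,110,76)]).round(1).tolist())
A=cv2.resize(a[150:230,190:290,::-1],None,fx=4,fy=4,interpolation=cv2.INTER_CUBIC);B=cv2.resize(b[180:380,230:480,::-1],None,fx=1.6,fy=1.6,interpolation=cv2.INTER_CUBIC)
cv2.imwrite('pics/m7.png',np.hstack([A,B]))
# lid/hasp moved things check
c0=cv2.imread('pics/s0.png').astype(int);d=abs(b[:,:,::-1].astype(int)-c0).max(2)
print('diff bench area',d[120:240,180:225].max(),d[170:210,245:280].max(), d[125:160,255:280].max())
E
```

```text
19.625 [-2.797e+02  2.000e-01  1.101e+02] [-0.7  0.8 -0.6]
0 [[[237.1, 176.9], [241.2, 189.8]], [[288.1, 273.2], [296.5, 262.8]]]
0.15 [[[239.7, 175.8], [243.8, 188.7]], [[285.3, 270.7], [293.8, 260.3]]]
0.3 [[[242.1, 174.7], [246.2, 187.7]], [[282.8, 268.1], [291.4, 257.8]]]
0.5 [[[244.8, 173.3], [248.9, 186.4]], [[279.8, 264.4], [288.5, 254.2]]]
edge z76 [[210.9, 132.8], [242.6, 233.6]]
diff bench area 186 50 9
```

View pics/m7.png

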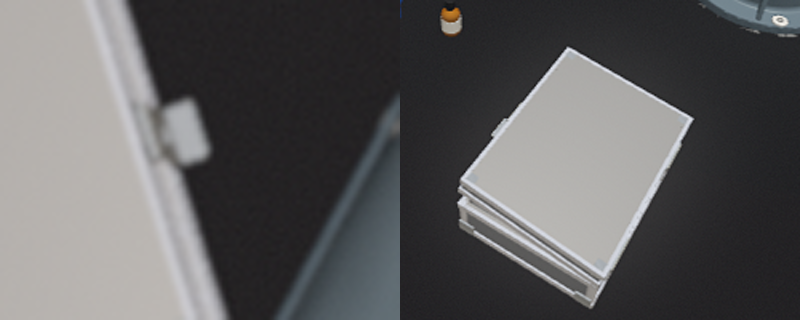

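The last picture shows that pushing the tab with a tilted finger lifted the lid: there is a wedge gap at the front edge, and the hasp is nearly down. I need to estimate the lid and hasp angles and repair this.

```bash
python3 - <<'E'
from h import *
def show(d,ph):
    piv=lambda y:lidpt(d,163.5,12,y)
    def T(y,a=44,b=17.5):
        q=ph+0 # hasp angle rel. lid; lid frame: dir=-x rot by d
        # lid frame coords: along dir (r) and normal(n)
        r=163.5+a*np.sin(q)+b*np.cos(q); n=12-a*np.cos(q)+b*np.sin(q)
        return lidpt(d,r,n,y)
    return proj('scene',[T(15),T(-15)]).round(1).tolist(),proj('top',[T(15),T(-15)]).round(1).tolist()
for d in (0,.05,.1,.15,.2): print(d,proj('scene',[lidpt(d,160,26,110),lidpt(d,160,26,-110)]).round(1).tolist(),[(ph,*show(d,ph)) for ph in(0,.2)])
print('seen scene corners s5 (331.3,217.5); s7 (335,210),(268.8,293.8); tab top (243,188.7),(240,174.3)')
# lid edge shift between s5 and s7 by template match
a=cv2.imread('pics/s5.png');b=cv2.imread('pics/s7.png');s4=cv2.imread('pics/s6.png')
for (x,y) in [(331,217),(268,298)]:
    t=a[y-10:y+11,x-10:x+11]
    for nm,im in(('s6',s4),('s7',b)):
        r=cv2.matchTemplate(im[y-35:y+36,x-35:x+36],t,cv2.TM_CCOEFF_NORMED);_,v,_,l=cv2.minMaxLoc(r);print(nm,(x,y),'shift',l[0]-25,l[1]-25,round(v,2))
E
```

```text
0 [[331.9, 217.6], [266.8, 297.8]] [(0, [[296.5, 262.8], [288.1, 273.2]], [[241.2, 189.8], [237.1, 176.9]]), (0.2, [[293.0, 259.5], [284.4, 269.9]], [[244.6, 188.4], [240.5, 175.4]])]
0.05 [[332.9, 215.1], [267.3, 295.6]] [(0, [[296.0, 259.6], [287.5, 270.1]], [[241.4, 189.1], [237.3, 176.1]]), (0.2, [[292.5, 256.3], [283.9, 266.6]], [[244.8, 187.7], [240.6, 174.6]])]
0.1 [[334.1, 212.7], [268.1, 293.5]] [(0, [[295.7, 256.5], [287.1, 267.0]], [[241.4, 188.5], [237.2, 175.4]]), (0.2, [[292.3, 253.0], [283.6, 263.4]], [[244.7, 187.1], [240.5, 173.9]])]
0.15 [[335.5, 210.3], [269.1, 291.5]] [(0, [[295.5, 253.4], [286.9, 263.9]], [[241.2, 187.9], [237.0, 174.7]]), (0.2, [[292.2, 249.9], [283.5, 260.3]], [[244.4, 186.5], [240.1, 173.2]])]
0.2 [[337.1, 208.0], [270.3, 289.7]] [(0, [[295.6, 250.4], [286.8, 260.9]], [[240.8, 187.4], [236.5, 174.0]]), (0.2, [[292.4, 246.8], [283.5, 257.2]], [[243.8, 186.0], [239.6, 172.5]])]
seen scene corners s5 (331.3,217.5); s7 (335,210),(268.8,293.8); tab top (243,188.7),(240,174.3)
s6 (331, 217) shift 0 0 1.0
s7 (331, 217) shift 3 -7 0.98
s6 (268, 298) shift 0 0 1.0
s7 (268, 298) shift 2 -6 0.97
```

The lid is ajar by about 0.135 rad because the push jammed by friction, and the hasp is at about 0.1 rad with its plate against the staple. To repair it I'll grip the tab by its side edges, swing the hasp back out, press the lid shut again, and then push the tab along its true arc. I have used all 12 views, so later checks will be numeric.

play_rows(travel=[[0,0,0],[0,0,0],[0,0,0]], delta_rot=[[0,0.3,0],[0,0.6,0],[0,0.6,0]], grip=[0.35,0.35,0.35], force=20)

```text
time_s: 20.1
tool_pos: [594.6, -161.5, 106.0]
ee_rot: [[-0.169, 0.948, 0.27], [0.497, 0.319, -0.807], [-0.851, -0.002, -0.525]]
wrist_force: [-0.0, -0.5, 0.4]
opening: 0.631
```

```bash
python3 - <<'E'
from h import *
s=ctrl.sense();print(s['joint_pos'].round(2),s['ee_rot'].round(3))
go(case2w(-125,0,83));go(case2w(-94,0,32))
E
```

```text
[-0.5   0.8   1.32  0.37  1.45 -0.95] [[-0.169  0.948  0.27 ]
 [ 0.497  0.319 -0.807]
 [-0.851 -0.002 -0.525]]
t 20.1 p [ 594.6 -161.5  106. ] d mm [  98.9    0.4 -116.7] share [ 1.236  0.005 -1.458] open 0.631 F [-0.  -0.5  0.4]
t 20.1 p [ 594.6 -161.5  106. ] d mm [ 158.6    0.3 -116.3] share [ 1.983  0.003 -1.454] open 0.631 F [-0.  -0.5  0.4]
```

play_rows(travel=[[0.2,0,-0.4],[0.5,0,-0.73]], delta_rot=[[0,0,0],[0,0,0]], grip=[0.35,0.35])

```text
time_s: 20.35
tool_pos: [572.3, -92.9, 104.5]
ee_rot: [[-0.166, 0.947, 0.273], [0.493, 0.32, -0.809], [-0.854, 0.0, -0.52]]
wrist_force: [0.1, -0.2, 1.2]
opening: 0.65
```

play_rows(travel=[[0.2,0,-0.4],[0.5,0,-0.73],[0.5,0,-0.73],[0.5,0,-0.73]], delta_rot=[[0,0,0],[0,0,0],[0,0,0],[0,0,0]], grip=[0.35,0.35,0.35,0.35])

```text
time_s: 20.85
tool_pos: [550.2, -27.4, 101.1]
ee_rot: [[-0.166, 0.947, 0.274], [0.494, 0.32, -0.809], [-0.854, 0.0, -0.521]]
wrist_force: [0.4, 0.2, 0.6]
opening: 0.654
```

```bash
python3 - <<'E'
from h import *
print(w2case(ctrl.sense()['tool_pos']));go(case2w(-94,0,32))
E
```

```text
[-135.    -0.3  101.1]
t 20.85 p [550.2 -27.4 101.1] d mm [80.3 -0.6  1. ] share [ 1.004 -0.007  0.012] open 0.654 F [0.4 0.2 0.6]
```

play_rows(travel=[[0.3,0,0.01],[0.6,0,0.01],[0.85,0,0.01],[1,0,0.01],[1,0,0.01]], delta_rot=[[0,0,0],[0,0,0],[0,0,0],[0,0,0],[0,0,0]], grip=[0.35,0.35,0.35,0.35,0.35])

```text
time_s: 21.48
tool_pos: [536.9, 11.2, 31.9]
ee_rot: [[-0.167, 0.948, 0.272], [0.495, 0.319, -0.808], [-0.853, -0.001, -0.523]]
wrist_force: [0.4, 0.6, 0.0]
opening: 0.649
```

play_rows(travel=[[0,0,0],[0,0,0],[0,0,0],[0,0,0]], delta_rot=[[0,0,0],[0,0,0],[0,0,0],[0,0,0]], grip=[0.6,0.85,0.85,0.85])

```text
time_s: 21.98
tool_pos: [536.7, 10.4, 32.5]
ee_rot: [[-0.167, 0.948, 0.272], [0.494, 0.32, -0.808], [-0.853, -0.001, -0.522]]
wrist_force: [-3.3, -3.0, -0.3]
opening: 0.343
```

The tab is gripped, so I'll swing the hasp out along its arc.

play_rows(travel=[[-0.06,0,0.03],[-0.12,0,0.06],[-0.21,0,0.076],[-0.29,0,0.08],[-0.37,0,0.075],[-0.43,0,0.066],[-0.43,0,0.066]], delta_rot=[[0,0,0],[0,0,0],[0,0,0],[0,0,0],[0,0,0],[0,0,0],[0,0,0]], grip=[0.85,0.85,0.85,0.85,0.85,0.85,0.85])

```text
time_s: 22.85
tool_pos: [544.0, -10.5, 59.4]
ee_rot: [[-0.167, 0.948, 0.272], [0.495, 0.32, -0.808], [-0.853, -0.0, -0.523]]
wrist_force: [-7.3, -0.9, -0.8]
opening: 0.339
```

```bash
python3 - <<'E'
from h import *
s=ctrl.sense();print(s['time_s'],w2case(s['tool_pos']),s['wrist_force'].round(1),s['opening'])
b=snap('scene','s8.png');a=cv2.imread('pics/s5.png');b=b[:,:,::-1]
for (x,y) in [(331,217),(268,298)]:
    t=a[y-10:y+11,x-10:x+11];r=cv2.matchTemplate(np.ascontiguousarray(b[y-40:y+41,x-40:x+41]),t,cv2.TM_CCOEFF_NORMED);_,v,_,l=cv2.minMaxLoc(r);print((x,y),'shift',l[0]-30,l[1]-30,round(v,2))
E
```

```text
22.85 [-117.     0.    59.4] [-7.3 -0.9 -0.8] 0.33851135558468354
(331, 217) shift 3 -7 0.97
(268, 298) shift 2 -6 0.97
```

play_rows(travel=[[0,0,0],[0,0,0],[-0.3,0,0],[-1,0,0],[-1,0,0]], delta_rot=[[0,0,0],[0,0,0],[0,0,0],[0,0,0],[0,0,0]], grip=[0.5,0.35,0.35,0.35,0.35])

```text
time_s: 23.52
tool_pos: [560.1, -51.7, 130.3]
ee_rot: [[-0.16, 0.948, 0.274], [0.494, 0.318, -0.81], [-0.855, 0.006, -0.519]]
wrist_force: [-0.7, -0.4, -0.7]
opening: 0.648
```

play_rows(travel=[[0,0,0],[0,0,0],[0,0,0],[0,0,0]], delta_rot=[[0,-0.3,0],[0,-0.6,0],[0,-1,0],[0,-1,0]], grip=[1,1,1,1])

```text
time_s: 24.02
tool_pos: [557.1, -47.7, 127.2]
ee_rot: [[-0.016, 0.947, 0.322], [0.047, 0.322, -0.946], [-0.999, 0.0, -0.05]]
wrist_force: [0.0, 0.2, 0.1]
opening: 0.002
```

```bash
cat >> h.py <<'E'
def lidhasp(fn):
    """fit lid angle by corner template shift and print hasp silhouette (scene + top) outside the lid"""
    s=snap('scene','s_'+fn)[:,:,::-1].copy();t=snap('top','t_'+fn)[:,:,::-1].copy();a=cv2.imread('pics/s5.png')
    for (x,y) in [(331,217),(268,298)]:
        q=a[y-10:y+11,x-10:x+11];r=cv2.matchTemplate(s[y-40:y+41,x-40:x+41],q,cv2.TM_CCOEFF_NORMED);_,v,_,l=cv2.minMaxLoc(r);print('corner',(x,y),'shift',l[0]-30,l[1]-30,round(v,2))
    return s,t
def tab(d,q,y,a=44,b=17.5):
    return lidpt(d,163.5+a*np.sin(q)+b*np.cos(q),12-a*np.cos(q)+b*np.sin(q),y)
def sil(im,n,d,q):
    """mean brightness inside predicted tab quad, and in a ring round it"""
    P=proj(n,[tab(d,q,15),tab(d,q,-15),tab(d,q,-15,44,0),tab(d,q,15,44,0)])
    m=np.zeros(im.shape[:2],np.uint8);cv2.fillConvexPoly(m,P.round().astype(int),1)
    return round(float(im.max(2)[m>0].mean())),round(float(im.max(2)[(m>0)].min()))
E
python3 - <<'E'
from h import *
s,t=lidhasp('9.png')
for q in np.arange(0,1.6,.1): print(round(q,1),'top',sil(t,'top',.135,q),'scene',sil(s,'scene',.135,q))
print(w2case(ctrl.sense()['tool_pos']),ctrl.sense()['ee_rot'].round(2).tolist());go(case2w(-55,0,115))
g=t.max(2);
for v in range(165,200,3): print(v,g[v,215:262:2])
E
```

```text
corner (331, 217) shift 3 -7 0.97
corner (268, 298) shift 2 -6 0.97
0.0 top (108, 93) scene (170, 39)
0.1 top (107, 91) scene (143, 39)
0.2 top (106, 86) scene (126, 39)
0.3 top (105, 79) scene (111, 39)
0.4 top (103, 76) scene (113, 41)
0.5 top (101, 74) scene (131, 41)
0.6 top (98, 70) scene (145, 41)
0.7 top (96, 68) scene (163, 42)
0.8 top (91, 68) scene (170, 44)
0.9 top (89, 68) scene (141, 32)
1.0 top (87, 68) scene (115, 32)
1.1 top (85, 68) scene (96, 32)
1.2 top (83, 68) scene (71, 32)
1.3 top (85, 68) scene (49, 32)
1.4 top (83, 67) scene (46, 42)
1.5 top (82, 67) scene (46, 43)
[-157.8   -0.   126.8] [[-0.02, 0.95, 0.32], [0.05, 0.32, -0.95], [-1.0, -0.0, -0.05]]
t 24.125 p [557.4 -49.  126.8] d mm [  17.2   -0.6 -102. ] share [ 0.215 -0.008 -1.275] open -0.003 F [-0.2  0.6 -0. ]
165 [ 86  79  72  68  68  69  69  69  69  70  71  76  81  89  97 107 110 111
 109 106 105 105 106 108]
168 [ 65  65  66  69  69  69  70  69  69  70  69  69  68  68  69  70  71  73
  83  96 107 113 111 111]
171 [ 73  74  75  74  74  74  74  74  74  74  76  85 106 107  82  70  69  68
  68  67  67  
[... 213 characters left out ...]
 103 103 105 105 106 109 108 109 108 109 109 107 106 104
  99  91  82  75  74  74]
183 [101 102 103 103 102 104 104 105 106 108 109 109 108 108 108 108 105 104
 104 103 101 100  94  81]
186 [103 104 105 104 106 104 105 106 108 109 108 109 109 108 107 106 105 104
 104 103 102 101 100  97]
189 [105 105 105 105 106 106 107 108 108 109 110 109 109 106 106 105 106 105
 103 102 102 100 100  98]
192 [105 106 106 106 107 108 107 108 109 109 107 109 108 108 107 106 106 105
 104 102 103 101 101 100]
195 [106 107 107 107 109 108 108 109 109 110 108 109 108 107 106 105 105 105
 104 104 103 103 102 100]
198 [107 108 107 108 108 108 109 109 109 109 110 110 108 108 107 107 106 105
 105 105 104 103 103 101]
```

Fitting the hasp quad in the scene image puts the hasp at about 0.78 rad, clear of the staple. Now I'll press the lid down again.

play_rows(travel=[[0,0,-0.45],[0,0,-0.8]], delta_rot=[[0,-0.1,0],[0,-0.1,0]], grip=[1,1])

```text
time_s: 24.38
tool_pos: [536.7, 11.3, 129.6]
ee_rot: [[-0.002, 0.948, 0.318], [0.002, 0.318, -0.948], [-1.0, -0.001, -0.002]]
wrist_force: [0.7, -0.4, -1.5]
opening: 0.004
```

play_rows(travel=[[0.1,0,-0.47],[0.2,0,-0.47],[0.3,0,-0.47],[0.4,0,-0.47],[0.5,0,-0.47],[0.6,0,-0.47]], delta_rot=[[0,0,0],[0,0,0],[0,0,0],[0,0,0],[0,0,0],[0,0,0]], grip=[1,1,1,1,1,1])

```text
time_s: 25.12
tool_pos: [525.4, 46.2, 81.7]
ee_rot: [[0.0, 0.948, 0.319], [0.0, 0.319, -0.948], [-1.0, 0.0, 0.0]]
wrist_force: [0.9, -1.5, 2.1]
opening: 0.001
```

play_rows(travel=[[0.04,0,0],[0.07,0,0],[0.09,0,0],[0.1,0,0]], delta_rot=[[0,0,0],[0,0,0],[0,0,0],[0,0,0]], grip=[1,1,1,1])

```text
time_s: 25.62
tool_pos: [525.3, 46.6, 75.9]
ee_rot: [[0.0, 0.948, 0.32], [-0.0, 0.32, -0.948], [-1.0, 0.0, 0.0]]
wrist_force: [-9.5, -1.1, 30.9]
opening: -0.004
```

The lid is shut again (z = 75.9, 31 N). I'll go round to the front of the hasp with the tool vertical.

play_rows(travel=[[-0.4,0,0],[-0.7,0,0.2],[-0.7,0,0.7]], delta_rot=[[0,0,0],[0,0,0],[0,0,0]], grip=[1,1,1])

```text
time_s: 26.0
tool_pos: [544.0, -6.1, 132.2]
ee_rot: [[0.003, 0.947, 0.321], [0.0, 0.321, -0.947], [-1.0, 0.003, 0.001]]
wrist_force: [0.7, 0.3, -0.6]
opening: 0.001
```

play_rows(travel=[[0,0,0.5],[0.2,0,0.68],[0.6,0,0.68]], delta_rot=[[0,0,0],[0,0,0],[0,0,0]], grip=[1,1,1])

```text
time_s: 26.38
tool_pos: [560.9, -58.6, 81.7]
ee_rot: [[0.002, 0.948, 0.318], [-0.0, 0.318, -0.948], [-1.0, 0.002, 0.001]]
wrist_force: [1.1, 0.1, 0.4]
opening: -0.001
```

play_rows(travel=[[0.4,0,0],[0.6,0,0],[0.6,0,0]], delta_rot=[[0,0,0],[0,0,0],[0,0,0]], grip=[1,1,1])

```text
time_s: 26.75
tool_pos: [559.7, -57.5, 33.2]
ee_rot: [[-0.002, 0.948, 0.32], [0.001, 0.32, -0.948], [-1.0, -0.002, -0.001]]
wrist_force: [0.3, -0.1, 0.5]
opening: -0.001
```

```bash
python3 - <<'E'
from h import *
s,t=lidhasp('10.png')
for q in np.arange(0,1.6,.1): print(round(q,1),'scene',sil(s,'scene',0,q),'top',sil(t,'top',0,q))
print(w2case(ctrl.sense()['tool_pos']))
for P in [(-134,36),(-127,24),(-118.4,15.5),(-108,8)]: go(case2w(P[0],0,P[1]))
E
```

```text
corner (331, 217) shift 0 0 1.0
corner (268, 298) shift 0 0 1.0
0.0 scene (171, 167) top (94, 92)
0.1 scene (181, 123) top (94, 92)
0.2 scene (161, 36) top (94, 92)
0.3 scene (148, 36) top (95, 92)
0.4 scene (147, 36) top (95, 92)
0.5 scene (142, 36) top (95, 92)
0.6 scene (157, 48) top (95, 93)
0.7 scene (172, 40) top (95, 93)
0.8 scene (157, 32) top (95, 92)
0.9 scene (131, 32) top (94, 92)
1.0 scene (99, 32) top (94, 92)
1.1 scene (78, 32) top (94, 91)
1.2 scene (56, 32) top (94, 92)
1.3 scene (46, 42) top (94, 92)
1.4 scene (46, 43) top (94, 92)
1.5 scene (46, 43) top (94, 92)
[-167.3   -0.4   34.9]
t 26.85 p [560.8 -57.9  34.9] d mm [ -1.1  -0.6 -33.3] share [-0.014 -0.008 -0.416] open 0.002 F [-0.   0.8  1. ]
t 26.85 p [560.8 -57.9  34.9] d mm [ 10.8  -0.7 -40.3] share [ 0.136 -0.009 -0.503] open 0.002 F [-0.   0.8  1. ]
t 26.85 p [560.8 -57.9  34.9] d mm [ 19.3  -0.7 -48.9] share [ 0.242 -0.009 -0.611] open 0.002 F [-0.   0.8  1. ]
t 26.85 p [560.8 -57.9  34.9] d mm [ 26.8  -0.8 -59.3] share [ 0.335 -0.01  -0.741] open 0.002 F [-0.   0.8  1. ]
```

The lid is verified shut (corner shift 0) and the hasp is at about 0.72. Now I'll push along the arc.

play_rows(travel=[[-0.01,0,-0.3],[-0.01,0,-0.4],[0.06,0,-0.46],[0.13,0,-0.5],[0.19,0,-0.56]], delta_rot=[[0,0,0],[0,0,0],[0,0,0],[0,0,0],[0,0,0]], grip=[1,1,1,1,1])

```text
time_s: 27.48
tool_pos: [546.1, -15.7, 18.5]
ee_rot: [[-0.0, 0.948, 0.319], [-0.0, 0.319, -0.948], [-1.0, -0.0, 0.0]]
wrist_force: [-0.4, -1.1, 0.2]
opening: -0.003
```

```bash
python3 - <<'E'
from h import *
s,t=lidhasp('11.png');print(w2case(ctrl.sense()['tool_pos']),ctrl.sense()['wrist_force'].round(1))
for q in np.arange(0,1.1,.1): print(round(q,1),'scene',sil(s,'scene',0,q))
for P in [(-118.4,15.5),(-108,8)]: go(case2w(P[0],0,P[1]))
E
```

```text
corner (331, 217) shift 0 0 1.0
corner (268, 298) shift 0 0 1.0
[-122.1    0.2   18.2] [-0.6 -0.4  0.7]
0.0 scene (171, 167)
0.1 scene (183, 167)
0.2 scene (185, 65)
0.3 scene (179, 36)
0.4 scene (156, 36)
0.5 scene (130, 36)
0.6 scene (106, 36)
0.7 scene (80, 36)
0.8 scene (74, 43)
0.9 scene (65, 42)
1.0 scene (57, 42)
t 27.575 p [545.6 -15.4  18.2] d mm [ 2.7  0.1 -3.7] share [ 0.034  0.002 -0.046] open 0.004 F [-0.6 -0.4  0.7]
t 27.575 p [545.6 -15.4  18.2] d mm [ 10.2   0.1 -14.1] share [ 0.127  0.001 -0.176] open 0.004 F [-0.6 -0.4  0.7]
```

play_rows(travel=[[0.035,0,-0.045],[0.075,0,-0.09],[0.11,0,-0.135]], delta_rot=[[0,0,0],[0,0,0],[0,0,0]], grip=[1,1,1])

```text
time_s: 27.95
tool_pos: [542.6, -5.1, 10.0]
ee_rot: [[0.0, 0.948, 0.319], [0.0, 0.319, -0.948], [-1.0, 0.0, 0.0]]
wrist_force: [1.2, -0.2, 0.6]
opening: 0.001
```

play_rows(travel=[[0.01,0,-0.025],[0.02,0,-0.05]], delta_rot=[[0,0,0],[0,0,0]], grip=[1,1])

```text
time_s: 28.2
tool_pos: [542.7, -3.4, 9.3]
ee_rot: [[0.003, 0.947, 0.32], [-0.003, 0.32, -0.947], [-1.0, 0.002, 0.004]]
wrist_force: [0.0, -26.0, 9.4]
opening: -0.001
```

```bash
python3 - <<'E'
from h import *
s,t=lidhasp('12.png');print(w2case(ctrl.sense()['tool_pos']),ctrl.sense()['wrist_force'].round(1))
for q in np.arange(0,.7,.1): print(round(q,1),'scene',sil(s,'scene',0,q))
E
```

```text
corner (331, 217) shift 0 0 1.0
corner (268, 298) shift 0 0 1.0
[-110.1   -0.9    9.4] [  0.3 -21.1   7.3]
0.0 scene (171, 167)
0.1 scene (182, 123)
0.2 scene (159, 41)
0.3 scene (132, 41)
0.4 scene (105, 41)
0.5 scene (73, 41)
0.6 scene (58, 46)
```

It is at a firm stop (26 N) with the lid still shut. I'll back off and check numerically in both cameras.

play_rows(travel=[[0,0,0.1],[0,0,0.5],[-0.3,0,1]], delta_rot=[[0,0,0],[0,0,0],[0,0,0]], grip=[1,1,1])

```text
time_s: 28.68
tool_pos: [565.8, -77.4, 31.3]
ee_rot: [[-0.004, 0.947, 0.32], [0.001, 0.32, -0.947], [-1.0, -0.003, -0.002]]
wrist_force: [0.8, 0.2, 0.6]
opening: -0.003
```

play_rows(travel=[[-0.5,0,0.5],[-1,0,1],[-1,0,1]], delta_rot=[[0,0,0],[0,0,0],[0,0,0]], grip=[1,1,1])

```text
time_s: 29.05
tool_pos: [594.4, -155.7, 115.4]
ee_rot: [[0.006, 0.948, 0.317], [-0.002, 0.317, -0.948], [-1.0, 0.005, 0.004]]
wrist_force: [-0.6, 0.7, -0.9]
opening: -0.003
```

play_rows(travel=[[-0.5,0,0.5],[-1,0,1],[-1,0,1],[-1,0,1]], delta_rot=[[0,0,0],[0,0,0],[0,0,0],[0,0,0]], grip=[1,1,1,1])

```text
time_s: 29.55
tool_pos: [617.1, -227.7, 190.6]
ee_rot: [[-0.003, 0.948, 0.32], [0.002, 0.32, -0.948], [-1.0, -0.002, -0.002]]
wrist_force: [0.1, -0.1, -0.4]
opening: 0.0
```

```bash
python3 - <<'E'
from h import *
s,t=lidhasp('13.png');print(w2case(ctrl.sense()['tool_pos']),ctrl.sense()['wrist_force'].round(1))
for q in np.arange(-.2,.5,.1): print(round(q,1),'scene',sil(s,'scene',0,q),'top',sil(t,'top',0,q))
# extent of tab along case -x at y=-8,0,8 (z=18) in both cameras
for n,im in(('top',t),('scene',s)):
  for y in(-9,9):
    xs=np.arange(-88,-125,-2.); P=proj(n,[case2w(x,y,18) for x in xs]).astype(np.float32)
    print(n,y,cv2.remap(im.max(2),P[:,0].copy(),P[:,1].copy(),cv2.INTER_LINEAR).ravel())
print('x',xs)
# bystanders moved?
a=cv2.imread('pics/s0.png')
for nm,(x,y) in dict(oil=(262,190),vial=(193,213),red=(263,146),blue=(224,180),blue2=(208,162),green=(232,139)).items():
    q=a[y-11:y+12,x-9:x+10];r=cv2.matchTemplate(s[y-20:y+21,x-18:x+19],q,cv2.TM_CCOEFF_NORMED);_,v,_,l=cv2.minMaxLoc(r);print(nm,l[0]-9,l[1]-9,round(v,2))
E
```

```text
corner (331, 217) shift 0 0 1.0
corner (268, 298) shift 0 0 1.0
[-345.9    1.6  190.7] [-0.5  0.6  0.2]
-0.2 scene (171, 170) top (173, 99)
-0.1 scene (171, 169) top (168, 126)
0.0 scene (171, 167) top (165, 95)
0.1 scene (181, 122) top (147, 37)
0.2 scene (150, 36) top (118, 34)
0.3 scene (120, 36) top (92, 34)
0.4 scene (92, 36) top (63, 34)
top -9 [168 180 183 184 186 181 164 129  81  44  38  38  37  38  39  39  39  38
  39]
top 9 [171 181 185 186 185 182 169 133  85  50  38  38  39  38  37  37  37  38
  38]
scene -9 [171 171 171 171 171 171 174 201 219 169  67  47  49  49  49  49  48  49
  49]
scene 9 [170 170 170 170 170 170 178 207 221 167  53  47  49  49  49  49  49  50
  49]
x [ -88.  -90.  -92.  -94.  -96.  -98. -100. -102. -104. -106. -108. -110.
 -112. -114. -116. -118. -120. -122. -124.]
oil 0 0 1.0
vial 0 0 1.0
red 0 0 1.0
blue 0 0 1.0
blue2 0 0 1.0
green 0 0 0.85
```

```bash
python3 - <<'E'
from h import *
t=cv2.imread('pics/t_13.png').max(2);s=cv2.imread('pics/s_13.png').max(2)
def prof(im,n,y,z,x0,x1,st):
    xs=np.arange(x0,x1,st);P=proj(n,[case2w(x,y,z) for x in xs]).astype(np.float32)
    return xs,cv2.remap(im,P[:,0].copy(),P[:,1].copy(),cv2.INTER_LINEAR).ravel().astype(int)
def edge(n,im,y,z,x0,x1,th):
    xs,v=prof(im,n,y,z,x0,x1,-.5); i=np.nonzero(v>th)[0]; return xs[i[-1]] 
for y in(-70,-45,-30,30,45,70): print(y,'top last bright, z=76',edge('top',t,y,76,-70,-112,100),'z=50',edge('top',t,y,50,-70,-112,100),'scene z=76',edge('scene',s,y,76,-70,-112,120))
for y in (-12,-8,8,12): print(y,'tab top z=18',edge('top',t,y,18,-80,-125,105),'scene z=76',edge('scene',s,y,76,-70,-112,120))
E
```

```text
-70 top last bright, z=76 -89.5 z=50 -87.5 scene z=76 -83.0
-45 top last bright, z=76 -89.5 z=50 -87.5 scene z=76 -83.0
-30 top last bright, z=76 -89.5 z=50 -87.5 scene z=76 -83.0
30 top last bright, z=76 -89.5 z=50 -88.0 scene z=76 -83.5
45 top last bright, z=76 -89.5 z=50 -88.0 scene z=76 -83.5
70 top last bright, z=76 -89.5 z=50 -88.0 scene z=76 -83.5
-12 tab top z=18 -102.0 scene z=76 -83.5
-8 tab top z=18 -102.5 scene z=76 -83.5
8 tab top z=18 -103.0 scene z=76 -83.5
12 tab top z=18 -103.0 scene z=76 -83.5
```

```bash
python3 -c "
from workcell import ctrl
print(ctrl.hand_in()); print(ctrl.sense()['time_s'])"
```

```text
the job is handed in; nothing more can be done
None
the job is handed in; nothing more can be done
```

The eyepiece is back in the middle well, the lid is shut and the hasp is down over its staple. I handed the job in at about 30 s of the 69 s allowed, with the robot clear of everything.

**What went wrong on the way:** my first push on the hasp used a tilted finger. It jammed on the tab and lifted the lid by about 0.13 rad. I gripped the tab, swung the hasp back out to about 0.75 rad, pressed the lid shut again and pushed the tab along its arc with the tool upright. For a moment the hasp was partly folded while the lid was ajar.

**Last checks:**
- **Eyepiece:** it met the insert at tool height 42.3 mm, against 42.4 expected. A picture taken before the lid was shut showed its head level with the mate's.
- **Lid:** it stopped at 75.9 mm under 31 N, against the 76 mm given. Its corners did not move in the scene camera after that, nor after the last hasp push.
- **Hasp:** it met a firm stop at 26 N.
    - The top camera puts the tab edge at case x ≈ -102.5 mm, against -101 expected. That camera reads 3 to 4 mm too far out there.
    - In the scene camera the tab is hidden behind the lid edge, which also fits closed, to within about 0.05 rad.
    - I had no picture views left, so this final state was checked only by numbers.
- **Bench items:** the oil, vial, red and both blue look-alikes showed no shift. The green one also showed none, but with a weaker match (0.85), probably because the eyepiece partly hid it in the first picture.
- **Other optics in the case:** I did not recheck the mate and objective once the lid was shut.

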